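# Pack the extraction kit into its reagent carrier

## Robot

A 6-joint arm with a two-finger parallel gripper is mounted at the origin on the work surface. World frame = base frame: x ahead of the robot, y to its left, z up, the work surface at z = 0. Lengths are in m, angles in rad, forces in N, time in s.
With the tool pointing down it reaches from about 0.3 to 0.875 m from the base axis. Payload 6.4 kg.
Tool frame: the origin (TCP) lies at the very end of the fingers, on their centre line; the grasp point (between the pads) lies ctrl.grip_point_offset behind it (ctrl.grip_point_offset is the distance from the TCP to the grasp point, in m); z points along the fingers, x is the direction in which the jaws open and shut, and the axes are right-handed (so a half turn about z gives the same grasp; the last joint's range is limited). The gripper opens to 85 mm and grips with 20 to 120 N. Pads are 22 mm wide; open, the fingers measure 114 mm over their backs; the gripper's body (76 mm by 85 mm) begins 54 mm behind the grasp point. The pads swing forward as they close: fully open they stand 13 mm farther back than shut.
Start: joints at [1.106, 0.181, 1.607, -0, 1.354, -0.206], TCP at [0.147, 0.556, 0.231] pointing down, gripper open.
Joint ranges: [-2.99, 2.99], [-0.89, 2.07], [0.3, 2.58], [-1.14, 4.28], [0, 2.63], [-3.12, 3.12]. Speed limits (rad/s): [2.57, 2.57, 3.01, 3.14, 3.14, 3.14].

## Interface

Orientations are given as a unit quaternion [w, x, y, z].
In Python, from bench import get_obs, viewer, workorder, ctrl gives the robot as it stands. The module is installed in compiled form; this text tells all that it offers.
- The arm moves only by the tool move_arm, never from a script. Its argument "increments" is a list of rows, each an object of numbers: "tx", "ty", "tz": the shift along the tool's x, y, z in m; "turn": the turn about the tool's z in degrees. A call has 1 to 20 rows; each row is the pose to reach, as a shift and turn from the pose commanded when the call began, along the tool's axes at that moment; what a row does not reach only later rows make up. A row lasts 1/12 s, in which the tool goes at most 41.7 mm and 7.16 degrees, less where a joint would pass 70% of its speed; a pose out of reach is approached as far as the arm can. A call with a gripper value outside its range is refused whole. "gripper" is the opening, from 0 (shut) to 1 (fully open), set as the call begins (left out, the last holds). The fingers move at their own pace and stop on an object; the grip force is fixed at half the most. Time passes only in rows, so rows that repeat a pose let the fingers close. It gives the time, the measured TCP pose, the force and the opening at its end, in the units of the state.
- get_obs(): the state, without advancing time (a new reading comes with each control period).
- viewer.camera(name): name is "scene" or "side" or "wrist"; returns (picture, depth): 384x512x3 uint8, red, green, blue; 384x512 float32, m along the optical axis (not along the pixel's ray), 0 where there is no reading.
- viewer.get_calibration(name): a dict with "intrinsics" (3x3 intrinsics, pixels), "origin" and "attitude" of the camera in the world. Camera axes: x right, y up, looking along -z (the intrinsics and any distortion apply to the point x, -y, -z); pixel columns grow to the right and rows downward; lengths in m; the calibration is good to about 2 mm. A picture is of the moment at which its call begins: read the wrist's pose just before it. get_calibration takes no time and is no camera call; for the wrist camera it gives the pose at the moment of the call.
- workorder.hand_in(): hands the job in, once; it reports no verdict.
The state is a dict: "time_s": time; "q": joint angles; "dq": joint speeds; "joint_efforts": joint torques, N m; "eef_pos": TCP position; "eef_rot": TCP orientation; "wrist_force": force on the tool from outside, world axes, zero at the start; "torque": the same for the moment, N m; "opening": opening from 0.0 (shut) to 1.0 (fully open).
Only numpy, scipy, OpenCV 4.12 (cv2) and the standard library are available. Lean on these libraries where they do the work, as an engineer would, in place of code of your own. Each camera call takes 0.05 s, during which the arm holds its last target.

## Task

Pack the extraction kit away for the cold store: stand the four white reagent bottles upright in the white carrier, each down in the cup of the same colour as its cap. Set every bottle down, do not drop it. The two amber (dark brown) bottles have the same caps but belong to another assay: leave them standing where they are on the bench.

Things in the scene. Friction and masses are not known exactly. Their poses are not given: they have to be found in the camera images.
- bottle_red: Kit bottle. 60 ml reagent bottle, upright: white body with a paper label and a red stripe, 39 mm in diameter up to 64 mm above its underside, then a sloped white shoulder and a red screw cap, 24 mm in diameter, from 75 to 94 mm. Grip it from above, round the upper body (55 mm up) or by the cap. Origin: centre of the underside; z up its axis. About 60 to 120 g, full and closed.
- bottle_blue: Kit bottle. 60 ml reagent bottle, upright: white body with a paper label and a blue stripe, 39 mm in diameter up to 64 mm above its underside, then a sloped white shoulder and a blue screw cap, 24 mm in diameter, from 75 to 94 mm. Grip it from above, round the upper body (55 mm up) or by the cap. Origin: centre of the underside; z up its axis. About 60 to 120 g, full and closed.
- bottle_yellow: Kit bottle. 60 ml reagent bottle, upright: white body with a paper label and a yellow stripe, 39 mm in diameter up to 64 mm above its underside, then a sloped white shoulder and a yellow screw cap, 24 mm in diameter, from 75 to 94 mm. Grip it from above, round the upper body (55 mm up) or by the cap. Origin: centre of the underside; z up its axis. About 60 to 120 g, full and closed.
- bottle_green: Kit bottle. 60 ml reagent bottle, upright: white body with a paper label and a green stripe, 39 mm in diameter up to 64 mm above its underside, then a sloped white shoulder and a green screw cap, 24 mm in diameter, from 75 to 94 mm. Grip it from above, round the upper body (55 mm up) or by the cap. Origin: centre of the underside; z up its axis. About 60 to 120 g, full and closed.
- amber_red: NOT of the kit, a look-alike to leave standing. 60 ml reagent bottle, upright: dark brown (amber) body with a paper label and a grey stripe, 39 mm in diameter up to 64 mm above its underside, then a sloped dark brown shoulder and a red screw cap, 24 mm in diameter, from 75 to 94 mm. Origin: centre of the underside; z up its axis. About 60 to 120 g, full and closed.
- amber_blue: NOT of the kit, a look-alike to leave standing. 60 ml reagent bottle, upright: dark brown (amber) body with a paper label and a grey stripe, 39 mm in diameter up to 64 mm above its underside, then a sloped dark brown shoulder and a blue screw cap, 24 mm in diameter, from 75 to 94 mm. Origin: centre of the underside; z up its axis. About 60 to 120 g, full and closed.
- cup_red: red square open cup, 68 mm outside, 62 mm inside, rim 34 mm and inner floor 3 mm above its underside. Origin: centre of the underside, 4 mm above the bench; x, y along its sides, z up. The cups sit fixed in the white carrier, a tray 80 x 308 x 22 mm with a low grip loop at each end, in a row along their y axis, 74 mm apart, in any colour order.
- cup_blue: blue square open cup, 68 mm outside, 62 mm inside, rim 34 mm and inner floor 3 mm above its underside. Origin: centre of the underside, 4 mm above the bench; x, y along its sides, z up. Fixed in the white carrier. Fingers that close along the cup's x axis, across the row of cups, stay clear of bottles in neighbouring cups.
- cup_yellow: yellow square open cup, 68 mm outside, 62 mm inside, rim 34 mm and inner floor 3 mm above its underside. Origin: centre of the underside, 4 mm above the bench; x, y along its sides, z up. Fixed in the white carrier. Of the other things on the bench, those at x below 0.38 m (dish, pen, well plate) are under 20 mm high.
- cup_green: green square open cup, 68 mm outside, 62 mm inside, rim 34 mm and inner floor 3 mm above its underside. Origin: centre of the underside, 4 mm above the bench; x, y along its sides, z up. Fixed in the white carrier. Beyond x = 0.75 m stand racks 45 mm high and, to the sides, boxes and jars up to 150 mm; taller things are beyond 0.5 m left and right.
Not all that is in view belongs to the job. Leave any purple look-alike of the bottle_green alone.

How it is judged:
At the end, for the whole second after the job is handed in: Each white bottle stands upright (within 0.12 rad) on the floor of the cup matching its cap (axis within 18 mm of the cup's centre, underside less than 10 mm above the cup's underside), released and at rest; both amber bottles stand upright within 30 mm of where they started (horizontal distance between bottle_red and cup_red below 0.018 m and z of bottle_red in the frame of cup_red below 0.01 m and angle between each of bottle_red, bottle_blue, bottle_yellow, bottle_green, amber_red, amber_blue's own z axis and vertical below 0.12 rad and linear speed of each of bottle_red, bottle_blue, bottle_yellow, bottle_green, amber_red, amber_blue below 0.02 m/s and angular speed of each of bottle_red, bottle_blue, bottle_yellow, bottle_green below 0.2 rad/s and contact force between each of bottle_red, bottle_blue, bottle_yellow, bottle_green and the fingers below 0.05 N and horizontal distance between bottle_blue and cup_blue below 0.018 m and z of bottle_blue in the frame of cup_blue below 0.01 m and horizontal distance between bottle_yellow and cup_yellow below 0.018 m and z of bottle_yellow in the frame of cup_yellow below 0.01 m and horizontal distance between bottle_green and cup_green below 0.018 m and z of bottle_green in the frame of cup_green below 0.01 m and distance of each of amber_red, amber_blue from where it was at the start of the episode below 0.03 m); the robot touches nothing.
It fails at once if an amber bottle is pushed away, lifted or tipped (distance of any of amber_red, amber_blue from where it was at the start of the episode above 0.03 m or angle between any of amber_red, amber_blue's own z axis and vertical above 0.35 rad).
It fails at once if a kit bottle is dropped (falls free faster than 0.7 m/s, that is from more than about 25 mm) ((linear speed of bottle_red above 0.7 m/s and contact force between bottle_red and the fingers below 0.01 N) or (linear speed of bottle_blue above 0.7 m/s and contact force between bottle_blue and the fingers below 0.01 N) or (linear speed of bottle_yellow above 0.7 m/s and contact force between bottle_yellow and the fingers below 0.01 N) or (linear speed of bottle_green above 0.7 m/s and contact force between bottle_green and the fingers below 0.01 N)).
It also fails if it takes over 109 s, if anything falls off the work surface, if the arm or the gripper's body presses on something with over 40 N, if the wrist force passes 120 N, or if a joint passes its speed limit or range.

## Working session

There is one attempt and no reset: what is moved stays moved. The work goes in short steps, Python scripts to look and compute and a tool call to move; the robot and the scene stay as the last step left them, time stands still between calls to the robot, and variables do not carry over. Pictures are saved under pics/ and viewed, and the job is handed in when it is done.

Besides the shell and the picture viewer there is one more tool, called after ">>>" in YAML: its name, and indented under it one key for each argument. move_arm: Moves the arm, as the interface text tells. Its arguments: {"type":"object","properties":{"increments":{"type":"array"},"gripper":{"type":"number"}},"required":["increments"]}

```bash
mkdir -p pics; python3 - <<'E'
from bench import get_obs, viewer, ctrl
import cv2,numpy as np
print(get_obs()); print(ctrl.grip_point_offset)
for n in ["scene","side","wrist"]:
    c=viewer.get_calibration(n); print(n,c)
    p,d=viewer.camera(n); cv2.imwrite(f"pics/{n}0.png",p[:,:,::-1]); np.savez(f"pics/{n}0.npz",p=p,d=d,K=c["intrinsics"],o=c["origin"],a=c["attitude"])
E
```

```text
{'time_s': 0.0, 'q': array([ 1.10574718e+00,  1.81581362e-01,  1.60803672e+00,  1.03222361e-05,
        1.35381288e+00, -2.06315026e-01]), 'dq': array([-8.51205498e-05, -1.63268313e-04,  9.18887708e-04, -9.59748741e-04,
       -1.31077623e-03,  4.85265339e-04]), 'joint_efforts': array([ 1.04730592e-03, -4.44869578e+01, -3.51340091e+01, -1.91895870e-04,
        9.20004066e-03, -1.37005432e-05]), 'eef_pos': array([0.14684319, 0.55534016, 0.23034762]), 'eef_rot': array([ 3.95027110e-04,  7.92419748e-01,  6.09975490e-01, -8.29953254e-04]), 'wrist_force': array([-0.0526461 ,  0.02093248,  0.86586345]), 'torque': array([0.00516336, 0.03433681, 0.00200816]), 'opening': 0.9985802317709214}
0.0187
scene {'intrinsics': array([[407.35058529,   0.        , 256.58656479],
       [  0.        , 407.35058529, 190.95237294],
       [  0.        ,   0.        ,   1.        ]]), 'origin': array([ 0.98522778, -0.61144271,  0.90541291]), 'attitude': array([0.88935095, 0.3341258 , 0.11501582, 0.29014857])}
side {'intrinsics': array([[475.73610682,   0.        , 264.43113771],
       [  0.        , 475.73610682, 187.49352733],
       [  0.        ,   0.        ,   1.        ]]), 'origin': array([ 0.02537542, -0.57466337,  0.92617569]), 'attitude': array([ 0.87713869,  0.32396989, -0.11929773, -0.33382522])}
wrist {'intrinsics': array([[310.64733255,   0.        , 248.90712472],
       [  0.        , 310.64733255, 191.89281507],
       [  0.        ,   0.        ,   1.        ]]), 'origin': array([0.07377384, 0.57435893, 0.37178381]), 'attitude': array([ 0.78294455, -0.11986489, -0.09138026,  0.60355603])}
```

View pics/scene0.png

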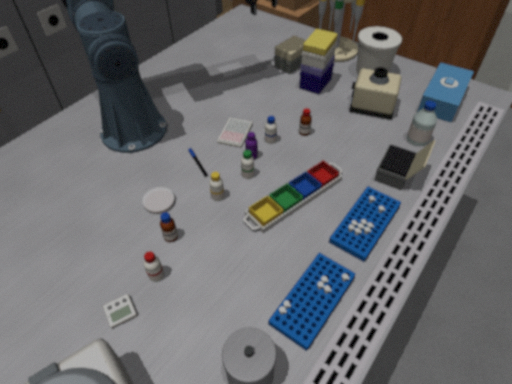

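View pics/side0.png

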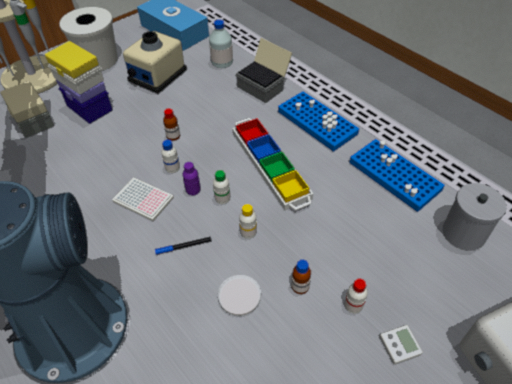

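View pics/wrist0.png

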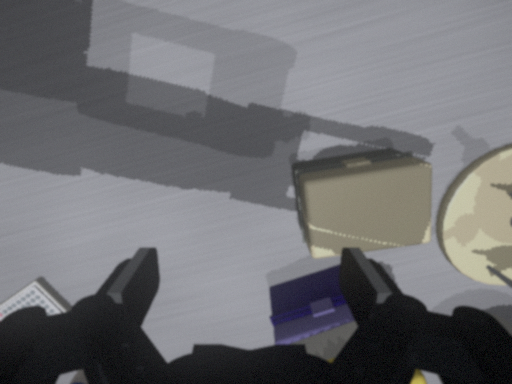

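Candidates, side view:
- Red caps: white body (357,295), amber body (171,125).
- Blue caps: white body (169,155), amber body (302,277).
- Green cap: white body (221,186). The purple look-alike is at (191,180).
- Yellow cap: (247,220) only.

I choose the white bodies and check them in an enlarged crop.

```bash
cat > h.py <<'E'
import numpy as np
from scipy.spatial.transform import Rotation as R
def load(f):
    z=np.load(f); return z['p'],z['d'],z['K'],z['o'],z['a']
def rot(q): return R.from_quat([q[1],q[2],q[3],q[0]]).as_matrix()
def cloud(f):
    p,d,K,o,a=load(f)
    v,u=np.mgrid[:d.shape[0],:d.shape[1]]
    c=np.stack([(u-K[0,2])/K[0,0]*d,-(v-K[1,2])/K[1,1]*d,-d],-1)
    return p,d,c@rot(a).T+o
def ray(f,u,v,z):
    p,d,K,o,a=load(f)
    r=rot(a)@np.array([(u-K[0,2])/K[0,0],-(v-K[1,2])/K[1,1],-1]); return o+r*(z-o[2])/r[2]
E
python3 - <<'E'
import cv2,numpy as np
from h import *
from scipy.ndimage import label
for n in ["side","scene"]:
    p,d,W=cloud(f"pics/{n}0.npz")
    crop={"side":p[90:330,110:400],"scene":p[90:290,120:370]}[n]
    cv2.imwrite(f"pics/{n}0c.png",cv2.resize(crop[:,:,::-1],None,fx=2.4,fy=2.4,interpolation=cv2.INTER_CUBIC))
    hsv=cv2.cvtColor(p,cv2.COLOR_RGB2HSV)
    z=W[...,2]
    print(n)
    for name,(lo,hi) in dict(yellow=(20,33),green=(45,80),blue=(100,124),red=(172,6),purple=(130,155)).items():
        h=hsv[...,0]; m=((h>=lo)&(h<=hi)) if lo<hi else ((h>=lo)|(h<=hi))
        m&=(hsv[...,1]>150)&(hsv[...,2]>70)&(d>0)&(W[...,0]>.2)&(W[...,0]<.72)&(abs(W[...,1])<.5)
        L,k=label(m)
        for i in range(1,k+1):
            s=L==i
            if s.sum()<20: continue
            q=W[s]; v,u=np.nonzero(s)
            zt=np.percentile(q[:,2],95)
            t=q[q[:,2]>zt-.006]
            print(name,s.sum(),"px",u.mean().round(),v.mean().round(),"zmax",zt.round(4),"top ctr",((t.max(0)+t.min(0))/2).round(4),"rng",(t.max(0)-t.min(0)).round(3))
E
```

```text
side
yellow 722 px 291.0 185.0 zmax 0.0378 top ctr [ 0.5778 -0.0374  0.0363] rng [0.08  0.081 0.009]
yellow 101 px 247.0 210.0 zmax 0.0955 top ctr [ 0.4224 -0.06    0.0933] rng [0.022 0.024 0.007]
green 455 px 275.0 165.0 zmax 0.0384 top ctr [0.5975 0.0346 0.0368] rng [0.078 0.079 0.009]
green 71 px 220.0 175.0 zmax 0.0953 top ctr [0.4391 0.0616 0.0934] rng [0.019 0.021 0.008]
blue 473 px 262.0 147.0 zmax 0.038 top ctr [0.6154 0.1056 0.0365] rng [0.078 0.077 0.009]
blue 76 px 167.0 144.0 zmax 0.0958 top ctr [0.4057 0.234  0.0945] rng [0.022 0.024 0.009]
blue 88 px 164.0 249.0 zmax 0.0152 top ctr [0.2437 0.0278 0.013 ] rng [0.038 0.024 0.007]
blue 119 px 302.0 266.0 zmax 0.0961 top ctr [ 0.4123 -0.2443  0.0935] rng [0.023 0.022 0.007]
red 74 px 168.0 113.0 zmax 0.0952 top ctr [0.4751 0.3313 0.0928] rng [0.02  0.024 0.006]
red 435 px 251.0 130.0 zmax 0.0377 top ctr [0.6363 0.179  0.037 ] rng [0.08  0.08  0.011]
red 129 px 359.0 285.0 zmax 0.0957 top ctr [ 0.4658 -0.3498  0.0937] rng [0.023 0.022 0.007]
purple 356 px 191.0 179.0 zmax 0.0938 top ctr [0.4006 0.1324 0.0928] rng [0.021 0.02
[... 325 characters left out ...]
x 0.0387 top ctr [0.6087 0.0283 0.0376] rng [0.057 0.065 0.009]
blue 26 px 271.0 119.0 zmax 0.0955 top ctr [0.4085 0.2309 0.093 ] rng [0.018 0.015 0.006]
blue 293 px 305.0 186.0 zmax 0.0386 top ctr [0.6193 0.0982 0.0372] rng [0.074 0.065 0.009]
blue 50 px 165.0 217.0 zmax 0.0949 top ctr [ 0.4155 -0.2447  0.0925] rng [0.02  0.02  0.007]
red 38 px 306.0 113.0 zmax 0.0955 top ctr [0.4796 0.3287 0.0939] rng [0.015 0.019 0.008]
red 329 px 324.0 173.0 zmax 0.0385 top ctr [0.6371 0.1739 0.0376] rng [0.076 0.074 0.01 ]
red 67 px 149.0 257.0 zmax 0.0954 top ctr [ 0.47   -0.3509  0.0927] rng [0.02  0.019 0.006]
purple 44 px 251.0 143.0 zmax 0.0744 top ctr [0.406  0.1267 0.0731] rng [0.025 0.017 0.008]
```

View pics/side0c.png

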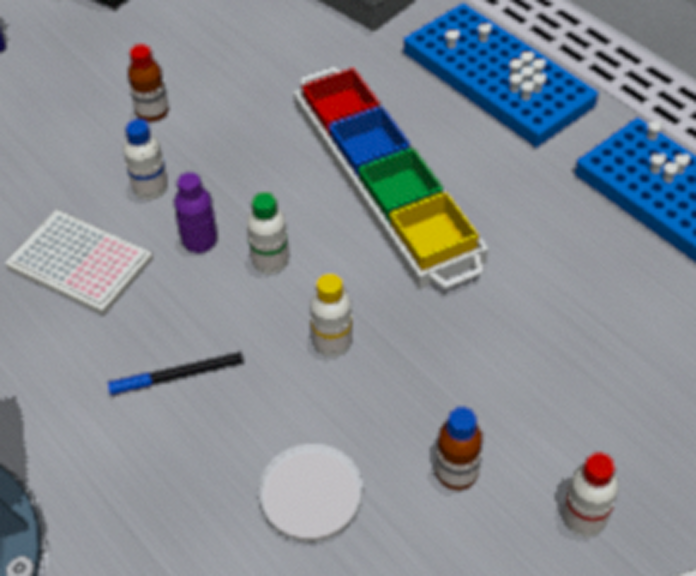

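```bash
python3 - <<'E'
import cv2,numpy as np
from h import *
from scipy.ndimage import label
# rim points: fit row line. full cluster z>0.03 points per cup in side
P={}
for n in ["side","scene"]:
    p,d,W=cloud(f"pics/{n}0.npz")
    hsv=cv2.cvtColor(p,cv2.COLOR_RGB2HSV);h=hsv[...,0]
    allp=[];res={}
    for name,(lo,hi) in dict(yellow=(20,33),green=(45,80),blue=(100,124),red=(172,6)).items():
        m=((h>=lo)&(h<=hi)) if lo<hi else ((h>=lo)|(h<=hi))
        m&=(hsv[...,1]>130)&(hsv[...,2]>50)&(d>0)&(W[...,0]>.52)&(W[...,0]<.72)&(abs(W[...,1])<.25)&(W[...,2]>.030)&(W[...,2]<.042)
        q=W[m][:,:2]
        allp.append(q)
        r=cv2.minAreaRect(q.astype(np.float32)*1000); print(n,name,np.round(r[0],1),np.round(r[1],1),round(r[2],1))
    r=cv2.minAreaRect(np.vstack(allp).astype(np.float32)*1000); print(n,"all",r)
E
```

```text
side yellow [580.  -34.3] [76.2 68.8] 75.0
side green [597.4  34.6] [72.  67.5] 75.0
side blue [616.6 107.1] [71.3 67.7] 74.7
side red [635.2 177.8] [70.8 68. ] 75.4
side all ((607.17138671875, 70.40133666992188), (292.70513916015625, 68.78231048583984), 75.39689636230469)
scene yellow [581.2 -37. ] [69.3 67.5] 74.3
scene green [600.7  34. ] [69.3 67.5] 74.8
scene blue [618.1 105.2] [68.5 66.7] 77.1
scene red [636.5 176.5] [69.8 67.3] 75.4
scene all ((609.31201171875, 69.75519561767578), (290.0693664550781, 68.13074493408203), 75.47196197509766)
```

The crop confirms the choice: the white-bodied red, blue, yellow and green bottles are the kit. The two amber bottles and the purple one stay. From the two views, the carrier row direction is 75.4°, and the fingers will close along −14.6°. First I go above the blue bottle at about (0.407, 0.2325), turning the tool +90° on the way.

>>> move_arm:
  increments:
    - {"tx": -0.01, "ty": 0.013, "tz": 0, "turn": 3}
    - {"tx": -0.03, "ty": 0.04, "tz": 0, "turn": 9}
    - {"tx": -0.05, "ty": 0.067, "tz": 0, "turn": 15}
    - {"tx": -0.07, "ty": 0.094, "tz": 0, "turn": 21}
    - {"tx": -0.09, "ty": 0.121, "tz": 0, "turn": 27}
    - {"tx": -0.11, "ty": 0.148, "tz": 0, "turn": 33}
    - {"tx": -0.13, "ty": 0.175, "tz": 0, "turn": 40}
    - {"tx": -0.15, "ty": 0.203, "tz": 0.01, "turn": 47}
    - {"tx": -0.17, "ty": 0.23, "tz": 0.02, "turn": 54}
    - {"tx": -0.19, "ty": 0.257, "tz": 0.03, "turn": 61}
    - {"tx": -0.21, "ty": 0.284, "tz": 0.04, "turn": 67}
    - {"tx": -0.225, "ty": 0.305, "tz": 0.05, "turn": 73}
    - {"tx": -0.236, "ty": 0.32, "tz": 0.06, "turn": 79}
    - {"tx": -0.242, "ty": 0.329, "tz": 0.07, "turn": 85}
    - {"tx": -0.2455, "ty": 0.334, "tz": 0.078, "turn": 89}
    - {"tx": -0.2455, "ty": 0.334, "tz": 0.08, "turn": 89.8}
    - {"tx": -0.2455, "ty": 0.334, "tz": 0.08, "turn": 89.8}
    - {"tx": -0.2455, "ty": 0.334, "tz": 0.08, "turn": 89.8}
    - {"tx": -0.2455, "ty": 0.334, "tz": 0.08, "turn": 89.8}
  gripper: 1

```text
time_s: 1.73
eef_pos: [0.4071, 0.2336, 0.1518]
eef_rot: [-0.0, 0.992, -0.126, 0.0]
wrist_force: [0.7, -0.4, 0.7]
opening: 1.001
```

```bash
cat > snap.py <<'E'
import sys,cv2,numpy as np
from bench import viewer,get_obs
n,f=sys.argv[1:3]
c=viewer.get_calibration(n);p,d=viewer.camera(n)
cv2.imwrite(f"pics/{f}.png",p[:,:,::-1]); np.savez(f"pics/{f}.npz",p=p,d=d,K=c["intrinsics"],o=c["origin"],a=c["attitude"])
o=get_obs();print(o["time_s"],o["eef_pos"].round(4),o["eef_rot"].round(3),o["opening"],ctrl.grip_point_offset if 0 else "")
E
python3 snap.py wrist w1
python3 - <<'E'
import cv2
from h import *
from scipy.ndimage import label
p,d,W=cloud("pics/w1.npz")
hsv=cv2.cvtColor(p,cv2.COLOR_RGB2HSV);h=hsv[...,0]
for name,(lo,hi) in dict(yellow=(20,33),green=(45,80),blue=(100,124),red=(172,6),purple=(130,155)).items():
    m=((h>=lo)&(h<=hi)) if lo<hi else ((h>=lo)|(h<=hi))
    m&=(hsv[...,1]>130)&(hsv[...,2]>50)&(d>0)
    L,k=label(m)
    for i in range(1,k+1):
        s=L==i
        if s.sum()<60: continue
        q=W[s];v,u=np.nonzero(s);zt=np.percentile(q[:,2],95);t=q[q[:,2]>zt-.006]
        print(name,s.sum(),u.mean().round(),v.mean().round(),"z",zt.round(4),((t.max(0)+t.min(0))/2).round(4),(t.max(0)-t.min(0)).round(3))
E
```

```text
1.7833 [0.4072 0.2337 0.1519] [-0.     0.992 -0.126  0.   ] 0.9983179056439173 
yellow 134 434.0 379.0 z 0.2144 [0.465  0.2061 0.2152] [0.001 0.002 0.002]
green 630 481.0 302.0 z 0.2097 [0.4783 0.2271 0.2118] [0.008 0.003 0.005]
blue 804 248.0 209.0 z 0.0936 [0.4077 0.2336 0.0915] [0.022 0.022 0.007]
blue 3747 484.0 259.0 z 0.0367 [0.6038 0.1085 0.0346] [0.054 0.078 0.008]
red 1726 320.0 31.0 z 0.0936 [0.4769 0.3316 0.0912] [0.023 0.025 0.007]
red 3044 492.0 183.0 z 0.0368 [0.6127 0.1821 0.0346] [0.034 0.073 0.008]
purple 501 275.0 325.0 z 0.0934 [0.4033 0.1349 0.0927] [0.021 0.021 0.003]
```

View pics/w1.png

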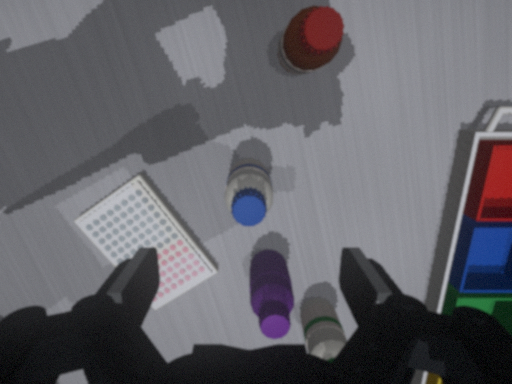

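The wrist view shows the white bottle with the blue cap at (249,207), at (0.4077, 0.2336), directly under the TCP. I'll descend and grip.

>>> move_arm:
  increments:
    - {"tz": 0.008}
    - {"tz": 0.022}
    - {"tz": 0.036}
    - {"tz": 0.05}
    - {"tz": 0.064}
    - {"tz": 0.078}
    - {"tz": 0.092}
    - {"tz": 0.104}
    - {"tz": 0.112}
    - {"tz": 0.116}
    - {"tz": 0.116}
    - {"tz": 0.116}

```text
validation failed for argument at $.in...
```

>>> move_arm:
  increments:
    - {"tz": 0}
    - {"tz": 0}
    - {"tz": 0}
    - {"tz": 0}
    - {"tz": 0}
    - {"tz": 0}
    - {"tz": 0}
    - {"tz": 0}
    - {"tz": 0}
    - {"tz": 0}
  gripper: 0

```text
validation failed for argument at $.in...
```

>>> move_arm:
  increments:
    - {"tx": 0, "ty": 0, "tz": 0.008, "turn": 0}
    - {"tx": 0, "ty": 0, "tz": 0.022, "turn": 0}
    - {"tx": 0, "ty": 0, "tz": 0.036, "turn": 0}
    - {"tx": 0, "ty": 0, "tz": 0.05, "turn": 0}
    - {"tx": 0, "ty": 0, "tz": 0.064, "turn": 0}
    - {"tx": 0, "ty": 0, "tz": 0.078, "turn": 0}
    - {"tx": 0, "ty": 0, "tz": 0.092, "turn": 0}
    - {"tx": 0, "ty": 0, "tz": 0.104, "turn": 0}
    - {"tx": 0, "ty": 0, "tz": 0.112, "turn": 0}
    - {"tx": 0, "ty": 0, "tz": 0.116, "turn": 0}
    - {"tx": 0, "ty": 0, "tz": 0.116, "turn": 0}
    - {"tx": 0, "ty": 0, "tz": 0.116, "turn": 0}
  gripper: 1

```text
time_s: 2.78
eef_pos: [0.4073, 0.2332, 0.0355]
eef_rot: [-0.0, 0.992, -0.127, 0.0]
wrist_force: [0.1, 0.1, -0.0]
opening: 0.998
```

>>> move_arm:
  increments:
    - {"tx": 0, "ty": 0, "tz": 0, "turn": 0}
    - {"tx": 0, "ty": 0, "tz": 0, "turn": 0}
    - {"tx": 0, "ty": 0, "tz": 0, "turn": 0}
    - {"tx": 0, "ty": 0, "tz": 0, "turn": 0}
    - {"tx": 0, "ty": 0, "tz": 0, "turn": 0}
    - {"tx": 0, "ty": 0, "tz": 0, "turn": 0}
    - {"tx": 0, "ty": 0, "tz": 0, "turn": 0}
    - {"tx": 0, "ty": 0, "tz": 0, "turn": 0}
    - {"tx": 0, "ty": 0, "tz": 0, "turn": 0}
    - {"tx": 0, "ty": 0, "tz": 0, "turn": 0}
  gripper: 0

```text
time_s: 3.62
eef_pos: [0.4077, 0.2332, 0.036]
eef_rot: [-0.0, 0.992, -0.127, 0.0]
wrist_force: [-1.9, 0.3, 4.8]
opening: 0.438
```

Opening 0.438 means the fingers have stopped on the body. I'll lift.

>>> move_arm:
  increments:
    - {"tx": 0, "ty": 0, "tz": -0.004, "turn": 0}
    - {"tx": 0, "ty": 0, "tz": -0.012, "turn": 0}
    - {"tx": 0, "ty": 0, "tz": -0.022, "turn": 0}
    - {"tx": 0, "ty": 0, "tz": -0.035, "turn": 0}
    - {"tx": 0, "ty": 0, "tz": -0.05, "turn": 0}
    - {"tx": 0, "ty": 0, "tz": -0.065, "turn": 0}
    - {"tx": 0, "ty": 0, "tz": -0.08, "turn": 0}
    - {"tx": 0, "ty": 0, "tz": -0.095, "turn": 0}
    - {"tx": 0, "ty": 0, "tz": -0.108, "turn": 0}
    - {"tx": 0, "ty": 0, "tz": -0.116, "turn": 0}
    - {"tx": 0, "ty": 0, "tz": -0.12, "turn": 0}
    - {"tx": 0, "ty": 0, "tz": -0.12, "turn": 0}
    - {"tx": 0, "ty": 0, "tz": -0.12, "turn": 0}

```text
time_s: 4.7
eef_pos: [0.407, 0.233, 0.1551]
eef_rot: [0.0, 0.992, -0.127, -0.0]
wrist_force: [-1.2, -0.3, -1.7]
opening: 0.438
```

The load reads about 1–1.7 N, so the bottle is held. Carrying it over to the blue cup at (0.6175, 0.1055).

>>> move_arm:
  increments:
    - {"tx": 0.006, "ty": 0.002, "tz": 0, "turn": 0}
    - {"tx": 0.018, "ty": 0.005, "tz": 0, "turn": 0}
    - {"tx": 0.034, "ty": 0.01, "tz": 0, "turn": 0}
    - {"tx": 0.053, "ty": 0.016, "tz": 0, "turn": 0}
    - {"tx": 0.074, "ty": 0.022, "tz": 0, "turn": 0}
    - {"tx": 0.096, "ty": 0.029, "tz": 0, "turn": 0}
    - {"tx": 0.118, "ty": 0.035, "tz": 0, "turn": 0}
    - {"tx": 0.14, "ty": 0.042, "tz": 0, "turn": 0}
    - {"tx": 0.162, "ty": 0.048, "tz": 0, "turn": 0}
    - {"tx": 0.183, "ty": 0.055, "tz": 0, "turn": 0}
    - {"tx": 0.202, "ty": 0.06, "tz": 0, "turn": 0}
    - {"tx": 0.218, "ty": 0.065, "tz": 0, "turn": 0}
    - {"tx": 0.23, "ty": 0.068, "tz": 0, "turn": 0}
    - {"tx": 0.236, "ty": 0.07, "tz": 0, "turn": 0}
    - {"tx": 0.236, "ty": 0.07, "tz": 0, "turn": 0}
    - {"tx": 0.236, "ty": 0.07, "tz": 0, "turn": 0}

```text
time_s: 6.03
eef_pos: [0.6176, 0.1053, 0.1544]
eef_rot: [0.0, 0.992, -0.128, -0.001]
wrist_force: [-0.5, -0.6, -0.6]
opening: 0.439
```

```bash
python3 snap.py wrist w2; python3 snap.py side s2; python3 - <<'E'
import cv2,numpy as np
a=cv2.imread("pics/w2.png");b=cv2.imread("pics/s2.png")
b=cv2.resize(b[60:252,150:406],(512,384),interpolation=cv2.INTER_CUBIC)
cv2.imwrite("pics/c2.png",cv2.resize(np.vstack([a,b]),(400,600)))
cv2.imwrite("pics/s2c.png",b)
E
```

```text
6.0833 [0.6173 0.1057 0.1546] [ 0.     0.992 -0.127 -0.001] 0.4391613639485044 
6.1333 [0.6172 0.106  0.1548] [-0.     0.992 -0.127 -0.001] 0.4369560568550943
```

View pics/w2.png

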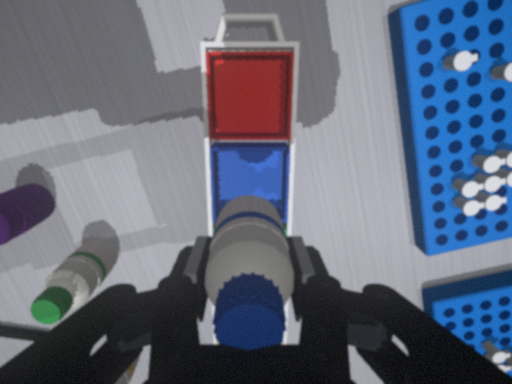

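View pics/s2c.png

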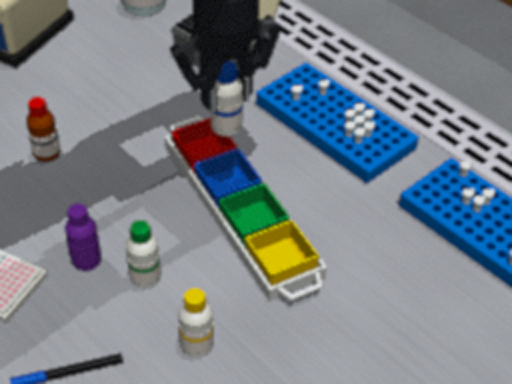

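The wrist view shows the bottle held upright at (250,270). The carrier edges are parallel to the image columns at u≈203 and 298, so the hand is centred. I'll refine the row position from this view.

```bash
python3 - <<'E'
import cv2
from h import *
p,d,W=cloud("pics/w2.npz")
hsv=cv2.cvtColor(p,cv2.COLOR_RGB2HSV);h=hsv[...,0]
m=((h>=172)|(h<=6))&(hsv[...,1]>130)&(hsv[...,2]>50)&(d>0)&(W[...,2]<.05)
r=cv2.minAreaRect(W[m&(W[...,2]>.025)][:,:2].astype(np.float32)*1000);print("red rim",r)
print("floor z",np.median(W[m&(W[...,2]<.015)][:,2]), "rim",np.percentile(W[m][:,2],95))
E
```

```text
red rim ((637.0510864257812, 176.81773376464844), (65.81978607177734, 66.14962005615234), 75.53882598876953)
floor z 0.005648343374086068 rim 0.03662769768901683
```

The red cup measures (0.637, 0.1768), which agrees with the earlier estimates, so the blue centre is (0.6185, 0.105). Lowering.

>>> move_arm:
  increments:
    - {"tx": 0.001, "ty": 0, "tz": 0.006, "turn": 0}
    - {"tx": 0.001, "ty": 0, "tz": 0.016, "turn": 0}
    - {"tx": 0.001, "ty": 0, "tz": 0.03, "turn": 0}
    - {"tx": 0.001, "ty": 0, "tz": 0.045, "turn": 0}
    - {"tx": 0.001, "ty": 0, "tz": 0.06, "turn": 0}
    - {"tx": 0.001, "ty": 0, "tz": 0.074, "turn": 0}
    - {"tx": 0.001, "ty": 0, "tz": 0.086, "turn": 0}
    - {"tx": 0.001, "ty": 0, "tz": 0.096, "turn": 0}
    - {"tx": 0.001, "ty": 0, "tz": 0.102, "turn": 0}
    - {"tx": 0.001, "ty": 0, "tz": 0.106, "turn": 0}
    - {"tx": 0.001, "ty": 0, "tz": 0.109, "turn": 0}
    - {"tx": 0.001, "ty": 0, "tz": 0.111, "turn": 0}
    - {"tx": 0.001, "ty": 0, "tz": 0.112, "turn": 0}
    - {"tx": 0.001, "ty": 0, "tz": 0.112, "turn": 0}
    - {"tx": 0.001, "ty": 0, "tz": 0.112, "turn": 0}

```text
time_s: 7.38
eef_pos: [0.6192, 0.1055, 0.0438]
eef_rot: [-0.0, 0.992, -0.127, 0.0]
wrist_force: [0.8, 0.7, -0.9]
opening: 0.438
```

>>> move_arm:
  increments:
    - {"tx": 0, "ty": 0, "tz": 0.0005, "turn": 0}
    - {"tx": 0, "ty": 0, "tz": 0.001, "turn": 0}
    - {"tx": 0, "ty": 0, "tz": 0.001, "turn": 0}

```text
time_s: 7.63
eef_pos: [0.6192, 0.1055, 0.043]
eef_rot: [-0.0, 0.992, -0.127, 0.0]
wrist_force: [-0.8, 0.8, 3.0]
opening: 0.437
```

The force turned to +3 N, so the bottle is on the cup floor. Releasing.

>>> move_arm:
  increments:
    - {"tx": 0, "ty": 0, "tz": 0, "turn": 0}
    - {"tx": 0, "ty": 0, "tz": 0, "turn": 0}
    - {"tx": 0, "ty": 0, "tz": 0, "turn": 0}
    - {"tx": 0, "ty": 0, "tz": 0, "turn": 0}
    - {"tx": 0, "ty": 0, "tz": 0, "turn": 0}
    - {"tx": 0, "ty": 0, "tz": 0, "turn": 0}
    - {"tx": 0, "ty": 0, "tz": 0, "turn": 0}
    - {"tx": 0, "ty": 0, "tz": 0, "turn": 0}
    - {"tx": 0, "ty": 0, "tz": -0.005, "turn": 0}
    - {"tx": 0, "ty": 0, "tz": -0.015, "turn": 0}
    - {"tx": 0, "ty": 0, "tz": -0.03, "turn": 0}
    - {"tx": 0, "ty": 0, "tz": -0.05, "turn": 0}
    - {"tx": 0, "ty": 0, "tz": -0.07, "turn": 0}
    - {"tx": 0, "ty": 0, "tz": -0.09, "turn": 0}
    - {"tx": 0, "ty": 0, "tz": -0.105, "turn": 0}
    - {"tx": 0, "ty": 0, "tz": -0.112, "turn": 0}
    - {"tx": 0, "ty": 0, "tz": -0.112, "turn": 0}
  gripper: 1

```text
time_s: 9.05
eef_pos: [0.6204, 0.1055, 0.1574]
eef_rot: [-0.0, 0.992, -0.127, 0.002]
wrist_force: [-0.2, -0.5, 0.7]
opening: 1.003
```

```bash
cat > find.py <<'E'
import cv2,sys
from h import *
from scipy.ndimage import label
p,d,W=cloud(f"pics/{sys.argv[1]}.npz")
hsv=cv2.cvtColor(p,cv2.COLOR_RGB2HSV);h=hsv[...,0]
for name,(lo,hi) in dict(yellow=(20,33),green=(45,80),blue=(100,124),red=(172,6)).items():
    m=((h>=lo)&(h<=hi)) if lo<hi else ((h>=lo)|(h<=hi))
    m&=(hsv[...,1]>130)&(hsv[...,2]>50)&(d>0)&(W[...,2]<.12)&(W[...,2]>.06)
    L,k=label(m)
    for i in range(1,k+1):
        s=L==i
        if s.sum()<30: continue
        q=W[s];v,u=np.nonzero(s);zt=np.percentile(q[:,2],95);t=q[q[:,2]>zt-.006]
        print(name,s.sum(),u.mean().round(),v.mean().round(),"z",zt.round(4),((t.max(0)+t.min(0))/2).round(4),(t.max(0)-t.min(0)).round(3))
E
python3 snap.py wrist w3; python3 find.py w3
```

```text
9.1 [0.6194 0.1055 0.1556] [-0.     0.992 -0.127  0.001] 1.0001140991645499 
green 177 46.0 306.0 z 0.0934 [0.4461 0.0659 0.0925] [0.015 0.015 0.003]
blue 972 246.0 209.0 z 0.1006 [0.6193 0.1058 0.0981] [0.025 0.025 0.007]
```

View pics/w3.png

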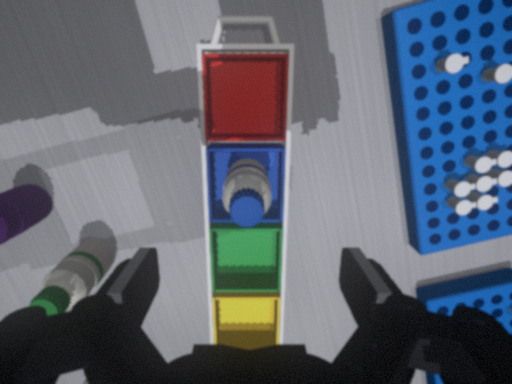

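The blue bottle stands upright, centred in its cup: cap at (246,209), top at z 0.1006. Next I go above the green bottle.

>>> move_arm:
  increments:
    - {"tx": -0.01, "ty": 0.005, "tz": 0, "turn": 0}
    - {"tx": -0.03, "ty": 0.016, "tz": 0, "turn": 0}
    - {"tx": -0.055, "ty": 0.029, "tz": 0, "turn": 0}
    - {"tx": -0.08, "ty": 0.043, "tz": 0, "turn": 0}
    - {"tx": -0.105, "ty": 0.056, "tz": 0, "turn": 0}
    - {"tx": -0.13, "ty": 0.07, "tz": 0, "turn": 0}
    - {"tx": -0.148, "ty": 0.08, "tz": 0, "turn": 0}
    - {"tx": -0.157, "ty": 0.084, "tz": 0, "turn": 0}
    - {"tx": -0.16, "ty": 0.0855, "tz": 0, "turn": 0}
    - {"tx": -0.16, "ty": 0.0855, "tz": 0, "turn": 0}
    - {"tx": -0.16, "ty": 0.0855, "tz": 0, "turn": 0}
    - {"tx": -0.16, "ty": 0.0855, "tz": 0, "turn": 0}

```text
time_s: 10.1
eef_pos: [0.4435, 0.0632, 0.1544]
eef_rot: [-0.0, 0.992, -0.127, 0.0]
wrist_force: [0.1, -0.7, 0.4]
opening: 0.996
```

```bash
python3 snap.py wrist w4; python3 find.py w4
```

```text
10.15 [0.4434 0.0632 0.1543] [-0.     0.992 -0.127  0.   ] 0.9942302022004991 
yellow 441 262.0 338.0 z 0.0931 [ 0.4248 -0.0519  0.0905] [0.022 0.012 0.007]
blue 1123 497.0 80.0 z 0.1004 [0.6124 0.1054 0.0981] [0.013 0.024 0.007]
```

View pics/w4.png

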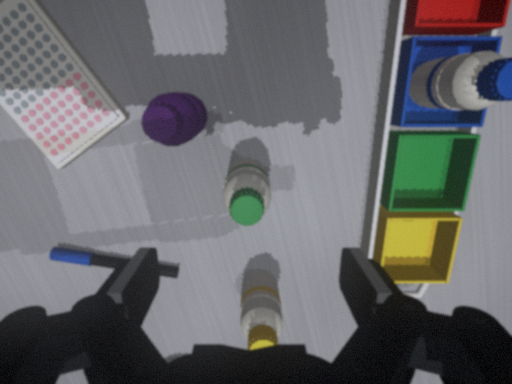

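The green cap is at (246,207), the same pixel as a centred bottle gave. The purple bottle at (175,118) is clear of the fingers. Descending.

>>> move_arm:
  increments:
    - {"tx": 0, "ty": 0, "tz": 0.008, "turn": 0}
    - {"tx": 0, "ty": 0, "tz": 0.022, "turn": 0}
    - {"tx": 0, "ty": 0, "tz": 0.036, "turn": 0}
    - {"tx": 0, "ty": 0, "tz": 0.05, "turn": 0}
    - {"tx": 0, "ty": 0, "tz": 0.064, "turn": 0}
    - {"tx": 0, "ty": 0, "tz": 0.078, "turn": 0}
    - {"tx": 0, "ty": 0, "tz": 0.092, "turn": 0}
    - {"tx": 0, "ty": 0, "tz": 0.105, "turn": 0}
    - {"tx": 0, "ty": 0, "tz": 0.114, "turn": 0}
    - {"tx": 0, "ty": 0, "tz": 0.1185, "turn": 0}
    - {"tx": 0, "ty": 0, "tz": 0.1185, "turn": 0}
    - {"tx": 0, "ty": 0, "tz": 0.1185, "turn": 0}

```text
time_s: 11.15
eef_pos: [0.4426, 0.0632, 0.0358]
eef_rot: [0.0, 0.992, -0.127, -0.0]
wrist_force: [0.2, -1.4, 0.4]
opening: 1.0
```

>>> move_arm:
  increments:
    - {"tx": 0, "ty": 0, "tz": 0, "turn": 0}
    - {"tx": 0, "ty": 0, "tz": 0, "turn": 0}
    - {"tx": 0, "ty": 0, "tz": 0, "turn": 0}
    - {"tx": 0, "ty": 0, "tz": 0, "turn": 0}
    - {"tx": 0, "ty": 0, "tz": 0, "turn": 0}
    - {"tx": 0, "ty": 0, "tz": 0, "turn": 0}
    - {"tx": 0, "ty": 0, "tz": 0, "turn": 0}
    - {"tx": 0, "ty": 0, "tz": 0, "turn": 0}
    - {"tx": 0, "ty": 0, "tz": 0, "turn": 0}
    - {"tx": 0, "ty": 0, "tz": 0, "turn": 0}
  gripper: 0

```text
time_s: 11.98
eef_pos: [0.4428, 0.0631, 0.0365]
eef_rot: [0.0, 0.992, -0.127, 0.0]
wrist_force: [-1.9, 0.4, 4.6]
opening: 0.44
```

Gripped (0.44). Lift and carry to the green cup at (0.5998, 0.0336).

>>> move_arm:
  increments:
    - {"tx": 0, "ty": 0, "tz": -0.004, "turn": 0}
    - {"tx": 0, "ty": 0, "tz": -0.014, "turn": 0}
    - {"tx": 0, "ty": 0, "tz": -0.028, "turn": 0}
    - {"tx": 0, "ty": 0, "tz": -0.045, "turn": 0}
    - {"tx": 0, "ty": 0, "tz": -0.062, "turn": 0}
    - {"tx": 0, "ty": 0, "tz": -0.08, "turn": 0}
    - {"tx": 0.003, "ty": 0, "tz": -0.097, "turn": 0}
    - {"tx": 0.01, "ty": -0.001, "tz": -0.11, "turn": 0}
    - {"tx": 0.022, "ty": -0.001, "tz": -0.118, "turn": 0}
    - {"tx": 0.04, "ty": -0.003, "tz": -0.12, "turn": 0}
    - {"tx": 0.06, "ty": -0.004, "tz": -0.12, "turn": 0}
    - {"tx": 0.082, "ty": -0.006, "tz": -0.12, "turn": 0}
    - {"tx": 0.103, "ty": -0.007, "tz": -0.12, "turn": 0}
    - {"tx": 0.122, "ty": -0.008, "tz": -0.12, "turn": 0}
    - {"tx": 0.138, "ty": -0.01, "tz": -0.12, "turn": 0}
    - {"tx": 0.15, "ty": -0.011, "tz": -0.12, "turn": 0}
    - {"tx": 0.157, "ty": -0.011, "tz": -0.12, "turn": 0}
    - {"tx": 0.1595, "ty": -0.011, "tz": -0.12, "turn": 0}
    - {"tx": 0.1595, "ty": -0.011, "tz": -0.12, "turn": 0}
    - {"tx": 0.1595, "ty": -0.011, "tz": -0.12, "turn": 0}

```text
time_s: 13.65
eef_pos: [0.5989, 0.0337, 0.1558]
eef_rot: [-0.0, 0.992, -0.127, -0.0]
wrist_force: [0.0, 0.7, -1.4]
opening: 0.442
```

```bash
python3 snap.py wrist w5
```

```text
13.7 [0.5988 0.0337 0.1558] [-0.     0.992 -0.127 -0.   ] 0.44210284787704557
```

View pics/w5.png

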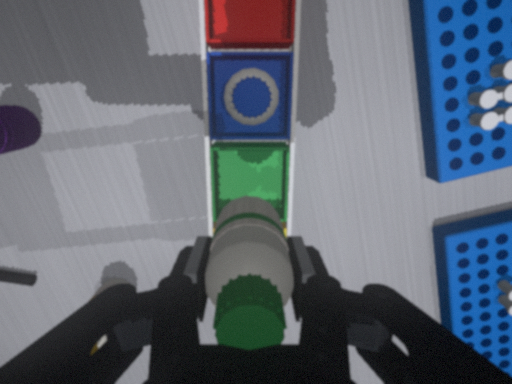

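The green bottle is held upright and aligned with the row. The blue bottle stands centred at (251,96). Lowering to contact.

>>> move_arm:
  increments:
    - {"tx": 0.001, "ty": 0, "tz": 0.006, "turn": 0}
    - {"tx": 0.001, "ty": 0, "tz": 0.016, "turn": 0}
    - {"tx": 0.001, "ty": 0, "tz": 0.03, "turn": 0}
    - {"tx": 0.001, "ty": 0, "tz": 0.045, "turn": 0}
    - {"tx": 0.001, "ty": 0, "tz": 0.06, "turn": 0}
    - {"tx": 0.001, "ty": 0, "tz": 0.074, "turn": 0}
    - {"tx": 0.001, "ty": 0, "tz": 0.086, "turn": 0}
    - {"tx": 0.001, "ty": 0, "tz": 0.096, "turn": 0}
    - {"tx": 0.001, "ty": 0, "tz": 0.102, "turn": 0}
    - {"tx": 0.001, "ty": 0, "tz": 0.106, "turn": 0}
    - {"tx": 0.001, "ty": 0, "tz": 0.109, "turn": 0}
    - {"tx": 0.001, "ty": 0, "tz": 0.111, "turn": 0}
    - {"tx": 0.001, "ty": 0, "tz": 0.112, "turn": 0}
    - {"tx": 0.001, "ty": 0, "tz": 0.113, "turn": 0}
    - {"tx": 0.001, "ty": 0, "tz": 0.113, "turn": 0}
    - {"tx": 0.001, "ty": 0, "tz": 0.113, "turn": 0}

```text
time_s: 15.03
eef_pos: [0.601, 0.0332, 0.0436]
eef_rot: [-0.0, 0.992, -0.127, 0.001]
wrist_force: [-2.0, 0.1, 2.8]
opening: 0.435
```

Contact (+2.8 N). Release and rise.

>>> move_arm:
  increments:
    - {"tx": 0, "ty": 0, "tz": 0, "turn": 0}
    - {"tx": 0, "ty": 0, "tz": 0, "turn": 0}
    - {"tx": 0, "ty": 0, "tz": 0, "turn": 0}
    - {"tx": 0, "ty": 0, "tz": 0, "turn": 0}
    - {"tx": 0, "ty": 0, "tz": 0, "turn": 0}
    - {"tx": 0, "ty": 0, "tz": 0, "turn": 0}
    - {"tx": 0, "ty": 0, "tz": 0, "turn": 0}
    - {"tx": 0, "ty": 0, "tz": 0, "turn": 0}
    - {"tx": 0, "ty": 0, "tz": -0.005, "turn": 0}
    - {"tx": 0, "ty": 0, "tz": -0.015, "turn": 0}
    - {"tx": 0, "ty": 0, "tz": -0.03, "turn": 0}
    - {"tx": 0, "ty": 0, "tz": -0.05, "turn": 0}
    - {"tx": 0, "ty": 0, "tz": -0.07, "turn": 0}
    - {"tx": 0, "ty": 0, "tz": -0.09, "turn": 0}
    - {"tx": 0, "ty": 0, "tz": -0.105, "turn": 0}
    - {"tx": 0, "ty": 0, "tz": -0.112, "turn": 0}
    - {"tx": 0, "ty": 0, "tz": -0.112, "turn": 0}
  gripper: 1

```text
time_s: 16.45
eef_pos: [0.6021, 0.0331, 0.1578]
eef_rot: [0.0, 0.992, -0.127, 0.002]
wrist_force: [-0.1, 0.4, -0.2]
opening: 0.999
```

```bash
python3 snap.py wrist w6; python3 find.py w6
```

```text
16.5 [0.6011 0.0332 0.156 ] [ 0.     0.992 -0.127  0.001] 0.9966968260558465 
blue 1059 245.0 97.0 z 0.1007 [0.6195 0.1049 0.0996] [0.022 0.022 0.004]
```

View pics/w6.png

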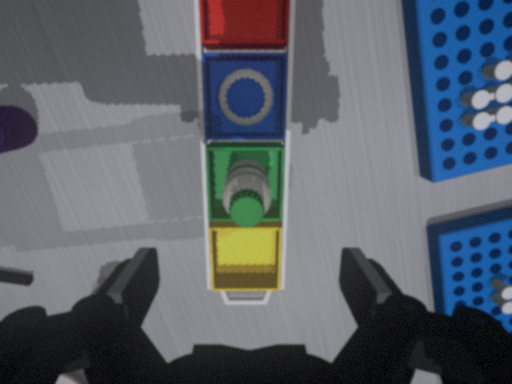

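The green bottle is centred in its cup, cap at (246,208). Next is the yellow bottle at about (0.425, −0.060).

>>> move_arm:
  increments:
    - {"tx": -0.01, "ty": 0.009, "tz": 0, "turn": 0}
    - {"tx": -0.028, "ty": 0.025, "tz": 0, "turn": 0}
    - {"tx": -0.049, "ty": 0.045, "tz": 0, "turn": 0}
    - {"tx": -0.07, "ty": 0.064, "tz": 0, "turn": 0}
    - {"tx": -0.091, "ty": 0.083, "tz": 0, "turn": 0}
    - {"tx": -0.112, "ty": 0.102, "tz": 0, "turn": 0}
    - {"tx": -0.13, "ty": 0.119, "tz": 0, "turn": 0}
    - {"tx": -0.142, "ty": 0.13, "tz": 0, "turn": 0}
    - {"tx": -0.147, "ty": 0.1345, "tz": 0, "turn": 0}
    - {"tx": -0.147, "ty": 0.1345, "tz": 0, "turn": 0}
    - {"tx": -0.147, "ty": 0.1345, "tz": 0, "turn": 0}
    - {"tx": -0.147, "ty": 0.1345, "tz": 0, "turn": 0}

```text
time_s: 17.5
eef_pos: [0.425, -0.0595, 0.1547]
eef_rot: [-0.0, 0.992, -0.127, 0.0]
wrist_force: [-0.1, -0.7, 1.1]
opening: 0.995
```

```bash
python3 snap.py wrist w7; python3 find.py w7
```

```text
17.55 [ 0.425  -0.0595  0.1547] [-0.     0.992 -0.127  0.   ] 0.9969383047018981 
yellow 808 247.0 207.0 z 0.0935 [ 0.4243 -0.0591  0.0913] [0.023 0.023 0.007]
green 174 504.0 5.0 z 0.1005 [0.5954 0.0241 0.0978] [0.01  0.008 0.006]
```

View pics/w7.png

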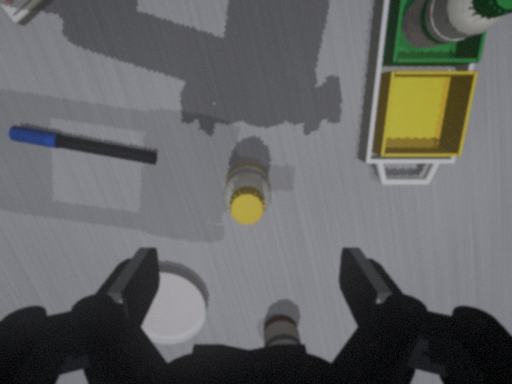

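The yellow cap is at (247,207), centred. Descend and grip.

>>> move_arm:
  increments:
    - {"tx": 0, "ty": 0, "tz": 0.008, "turn": 0}
    - {"tx": 0, "ty": 0, "tz": 0.022, "turn": 0}
    - {"tx": 0, "ty": 0, "tz": 0.036, "turn": 0}
    - {"tx": 0, "ty": 0, "tz": 0.05, "turn": 0}
    - {"tx": 0, "ty": 0, "tz": 0.064, "turn": 0}
    - {"tx": 0, "ty": 0, "tz": 0.078, "turn": 0}
    - {"tx": 0, "ty": 0, "tz": 0.092, "turn": 0}
    - {"tx": 0, "ty": 0, "tz": 0.105, "turn": 0}
    - {"tx": 0, "ty": 0, "tz": 0.114, "turn": 0}
    - {"tx": 0, "ty": 0, "tz": 0.1185, "turn": 0}
    - {"tx": 0, "ty": 0, "tz": 0.1185, "turn": 0}
    - {"tx": 0, "ty": 0, "tz": 0.1185, "turn": 0}

```text
time_s: 18.55
eef_pos: [0.4245, -0.0597, 0.0362]
eef_rot: [-0.0, 0.992, -0.127, -0.0]
wrist_force: [0.5, 0.2, 0.4]
opening: 0.998
```

>>> move_arm:
  increments:
    - {"tx": 0, "ty": 0, "tz": 0, "turn": 0}
    - {"tx": 0, "ty": 0, "tz": 0, "turn": 0}
    - {"tx": 0, "ty": 0, "tz": 0, "turn": 0}
    - {"tx": 0, "ty": 0, "tz": 0, "turn": 0}
    - {"tx": 0, "ty": 0, "tz": 0, "turn": 0}
    - {"tx": 0, "ty": 0, "tz": 0, "turn": 0}
    - {"tx": 0, "ty": 0, "tz": 0, "turn": 0}
    - {"tx": 0, "ty": 0, "tz": 0, "turn": 0}
    - {"tx": 0, "ty": 0, "tz": 0, "turn": 0}
    - {"tx": 0, "ty": 0, "tz": 0, "turn": 0}
  gripper: 0

```text
time_s: 19.38
eef_pos: [0.4247, -0.0599, 0.037]
eef_rot: [0.0, 0.992, -0.127, 0.0]
wrist_force: [-1.1, 1.1, 4.6]
opening: 0.441
```

Gripped. Carry to the yellow cup at (0.581, −0.038).

>>> move_arm:
  increments:
    - {"tx": 0, "ty": 0, "tz": -0.004, "turn": 0}
    - {"tx": 0, "ty": 0, "tz": -0.014, "turn": 0}
    - {"tx": 0, "ty": 0, "tz": -0.028, "turn": 0}
    - {"tx": 0, "ty": 0, "tz": -0.045, "turn": 0}
    - {"tx": 0, "ty": 0, "tz": -0.062, "turn": 0}
    - {"tx": 0, "ty": 0, "tz": -0.08, "turn": 0}
    - {"tx": 0.003, "ty": -0.001, "tz": -0.097, "turn": 0}
    - {"tx": 0.01, "ty": -0.004, "tz": -0.11, "turn": 0}
    - {"tx": 0.022, "ty": -0.009, "tz": -0.118, "turn": 0}
    - {"tx": 0.038, "ty": -0.016, "tz": -0.12, "turn": 0}
    - {"tx": 0.057, "ty": -0.024, "tz": -0.12, "turn": 0}
    - {"tx": 0.076, "ty": -0.032, "tz": -0.12, "turn": 0}
    - {"tx": 0.095, "ty": -0.039, "tz": -0.12, "turn": 0}
    - {"tx": 0.113, "ty": -0.047, "tz": -0.12, "turn": 0}
    - {"tx": 0.128, "ty": -0.053, "tz": -0.12, "turn": 0}
    - {"tx": 0.139, "ty": -0.058, "tz": -0.12, "turn": 0}
    - {"tx": 0.145, "ty": -0.06, "tz": -0.12, "turn": 0}
    - {"tx": 0.146, "ty": -0.0605, "tz": -0.12, "turn": 0}
    - {"tx": 0.146, "ty": -0.0605, "tz": -0.12, "turn": 0}
    - {"tx": 0.146, "ty": -0.0605, "tz": -0.12, "turn": 0}

```text
time_s: 21.05
eef_pos: [0.5801, -0.0381, 0.1563]
eef_rot: [0.0, 0.992, -0.127, -0.0]
wrist_force: [-0.4, 0.1, -0.1]
opening: 0.439
```

```bash
python3 snap.py wrist w8
```

```text
21.1 [ 0.5801 -0.0381  0.1563] [ 0.     0.992 -0.127 -0.   ] 0.43534053238500336
```

View pics/w8.png

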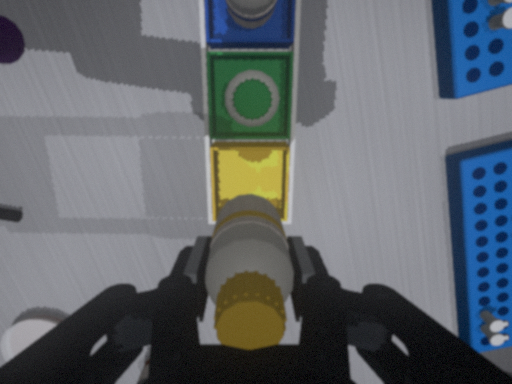

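The yellow bottle is upright over the yellow cup and aligned. Lowering.

>>> move_arm:
  increments:
    - {"tx": 0.001, "ty": 0, "tz": 0.006, "turn": 0}
    - {"tx": 0.001, "ty": 0, "tz": 0.016, "turn": 0}
    - {"tx": 0.001, "ty": 0, "tz": 0.03, "turn": 0}
    - {"tx": 0.001, "ty": 0, "tz": 0.045, "turn": 0}
    - {"tx": 0.001, "ty": 0, "tz": 0.06, "turn": 0}
    - {"tx": 0.001, "ty": 0, "tz": 0.074, "turn": 0}
    - {"tx": 0.001, "ty": 0, "tz": 0.086, "turn": 0}
    - {"tx": 0.001, "ty": 0, "tz": 0.096, "turn": 0}
    - {"tx": 0.001, "ty": 0, "tz": 0.102, "turn": 0}
    - {"tx": 0.001, "ty": 0, "tz": 0.106, "turn": 0}
    - {"tx": 0.001, "ty": 0, "tz": 0.109, "turn": 0}
    - {"tx": 0.001, "ty": 0, "tz": 0.111, "turn": 0}
    - {"tx": 0.001, "ty": 0, "tz": 0.112, "turn": 0}
    - {"tx": 0.001, "ty": 0, "tz": 0.113, "turn": 0}
    - {"tx": 0.001, "ty": 0, "tz": 0.113, "turn": 0}
    - {"tx": 0.001, "ty": 0, "tz": 0.113, "turn": 0}

```text
time_s: 22.43
eef_pos: [0.5823, -0.0384, 0.0441]
eef_rot: [0.0, 0.992, -0.127, 0.001]
wrist_force: [-1.3, 0.6, 2.8]
opening: 0.439
```

Contact (+2.8 N). Release and rise.

>>> move_arm:
  increments:
    - {"tx": 0, "ty": 0, "tz": 0, "turn": 0}
    - {"tx": 0, "ty": 0, "tz": 0, "turn": 0}
    - {"tx": 0, "ty": 0, "tz": 0, "turn": 0}
    - {"tx": 0, "ty": 0, "tz": 0, "turn": 0}
    - {"tx": 0, "ty": 0, "tz": 0, "turn": 0}
    - {"tx": 0, "ty": 0, "tz": 0, "turn": 0}
    - {"tx": 0, "ty": 0, "tz": 0, "turn": 0}
    - {"tx": 0, "ty": 0, "tz": 0, "turn": 0}
    - {"tx": 0, "ty": 0, "tz": -0.005, "turn": 0}
    - {"tx": 0, "ty": 0, "tz": -0.015, "turn": 0}
    - {"tx": 0, "ty": 0, "tz": -0.03, "turn": 0}
    - {"tx": 0, "ty": 0, "tz": -0.05, "turn": 0}
    - {"tx": 0, "ty": 0, "tz": -0.07, "turn": 0}
    - {"tx": 0, "ty": 0, "tz": -0.09, "turn": 0}
    - {"tx": 0, "ty": 0, "tz": -0.105, "turn": 0}
    - {"tx": 0, "ty": 0, "tz": -0.112, "turn": 0}
    - {"tx": 0, "ty": 0, "tz": -0.112, "turn": 0}
  gripper: 1

```text
time_s: 23.85
eef_pos: [0.5833, -0.0387, 0.1582]
eef_rot: [0.0, 0.992, -0.127, 0.002]
wrist_force: [-0.4, -0.2, 0.1]
opening: 0.995
```

```bash
python3 snap.py wrist w9; python3 find.py w9
```

```text
23.9 [ 0.5824 -0.0385  0.1565] [ 0.     0.992 -0.127  0.001] 0.9987628771837114 
yellow 968 246.0 207.0 z 0.1005 [ 0.5824 -0.0375  0.098 ] [0.024 0.024 0.007]
green 701 245.0 98.0 z 0.1008 [0.6008 0.0323 0.0996] [0.021 0.021 0.004]
```

View pics/w9.png

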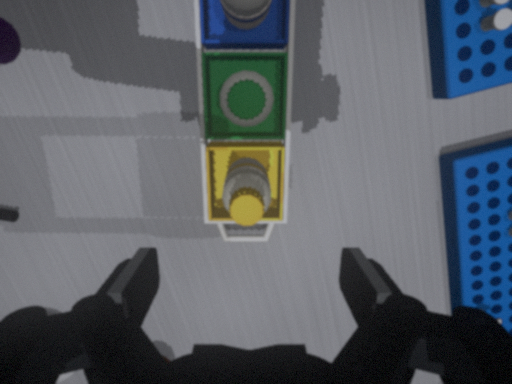

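Yellow is done, cap at (246,207). Now the white red-capped bottle at about (0.4685, −0.3495).

>>> move_arm:
  increments:
    - {"tx": -0.001, "ty": 0.01, "tz": 0, "turn": 0}
    - {"tx": -0.003, "ty": 0.03, "tz": 0, "turn": 0}
    - {"tx": -0.006, "ty": 0.058, "tz": 0, "turn": 0}
    - {"tx": -0.009, "ty": 0.09, "tz": 0, "turn": 0}
    - {"tx": -0.012, "ty": 0.122, "tz": 0, "turn": 0}
    - {"tx": -0.015, "ty": 0.154, "tz": 0, "turn": 0}
    - {"tx": -0.018, "ty": 0.186, "tz": 0, "turn": 0}
    - {"tx": -0.021, "ty": 0.218, "tz": 0, "turn": 0}
    - {"tx": -0.024, "ty": 0.25, "tz": 0, "turn": 0}
    - {"tx": -0.027, "ty": 0.28, "tz": 0, "turn": 0}
    - {"tx": -0.03, "ty": 0.305, "tz": 0, "turn": 0}
    - {"tx": -0.032, "ty": 0.322, "tz": 0, "turn": 0}
    - {"tx": -0.032, "ty": 0.33, "tz": 0, "turn": 0}
    - {"tx": -0.032, "ty": 0.33, "tz": 0, "turn": 0}
    - {"tx": -0.032, "ty": 0.33, "tz": 0, "turn": 0}
    - {"tx": -0.032, "ty": 0.33, "tz": 0, "turn": 0}

```text
time_s: 25.23
eef_pos: [0.4676, -0.3483, 0.1547]
eef_rot: [-0.001, 0.992, -0.127, -0.0]
wrist_force: [-0.4, -0.4, -0.4]
opening: 1.001
```

```bash
python3 snap.py wrist w10; python3 find.py w10
```

```text
25.2833 [ 0.4678 -0.3482  0.1549] [-0.     0.992 -0.127 -0.   ] 0.9996429143493683 
blue 1258 125.0 76.0 z 0.0937 [ 0.4154 -0.2456  0.0912] [0.023 0.024 0.007]
red 94 156.0 74.0 z 0.0712 [ 0.4283 -0.2457  0.0685] [0.007 0.013 0.006]
red 41 156.0 88.0 z 0.071 [ 0.4262 -0.254   0.0689] [0.004 0.005 0.007]
red 800 249.0 210.0 z 0.0936 [ 0.4681 -0.35    0.0912] [0.022 0.023 0.006]
```

View pics/w10.png

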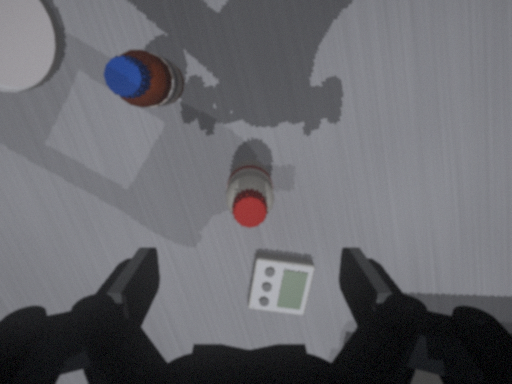

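The red cap is at (250,209) on a white body, 1–2 mm along +ty. The amber bottle at (140,78) is clear of the fingers. Descending.

>>> move_arm:
  increments:
    - {"tx": 0, "ty": 0.001, "tz": 0.008, "turn": 0}
    - {"tx": 0, "ty": 0.001, "tz": 0.022, "turn": 0}
    - {"tx": 0, "ty": 0.001, "tz": 0.036, "turn": 0}
    - {"tx": 0, "ty": 0.001, "tz": 0.05, "turn": 0}
    - {"tx": 0, "ty": 0.001, "tz": 0.064, "turn": 0}
    - {"tx": 0, "ty": 0.001, "tz": 0.078, "turn": 0}
    - {"tx": 0, "ty": 0.001, "tz": 0.092, "turn": 0}
    - {"tx": 0, "ty": 0.001, "tz": 0.105, "turn": 0}
    - {"tx": 0, "ty": 0.001, "tz": 0.114, "turn": 0}
    - {"tx": 0, "ty": 0.001, "tz": 0.119, "turn": 0}
    - {"tx": 0, "ty": 0.001, "tz": 0.119, "turn": 0}
    - {"tx": 0, "ty": 0.001, "tz": 0.119, "turn": 0}

```text
time_s: 26.28
eef_pos: [0.4674, -0.3505, 0.0364]
eef_rot: [0.0, 0.992, -0.127, 0.0]
wrist_force: [0.9, -0.9, 0.6]
opening: 1.001
```

>>> move_arm:
  increments:
    - {"tx": 0, "ty": 0, "tz": 0, "turn": 0}
    - {"tx": 0, "ty": 0, "tz": 0, "turn": 0}
    - {"tx": 0, "ty": 0, "tz": 0, "turn": 0}
    - {"tx": 0, "ty": 0, "tz": 0, "turn": 0}
    - {"tx": 0, "ty": 0, "tz": 0, "turn": 0}
    - {"tx": 0, "ty": 0, "tz": 0, "turn": 0}
    - {"tx": 0, "ty": 0, "tz": 0, "turn": 0}
    - {"tx": 0, "ty": 0, "tz": 0, "turn": 0}
    - {"tx": 0, "ty": 0, "tz": 0, "turn": 0}
    - {"tx": 0, "ty": 0, "tz": 0, "turn": 0}
  gripper: 0

```text
time_s: 27.12
eef_pos: [0.4677, -0.3511, 0.0371]
eef_rot: [0.001, 0.992, -0.127, 0.001]
wrist_force: [-1.4, 0.8, 5.7]
opening: 0.436
```

Gripped. I lift 0.15 m to clear the standing bottles and carry to the red cup at (0.637, 0.177).

>>> move_arm:
  increments:
    - {"tx": 0, "ty": 0, "tz": -0.004, "turn": 0}
    - {"tx": 0, "ty": 0, "tz": -0.014, "turn": 0}
    - {"tx": 0, "ty": 0, "tz": -0.028, "turn": 0}
    - {"tx": 0, "ty": 0, "tz": -0.045, "turn": 0}
    - {"tx": 0, "ty": 0, "tz": -0.063, "turn": 0}
    - {"tx": 0, "ty": 0, "tz": -0.082, "turn": 0}
    - {"tx": 0, "ty": 0, "tz": -0.1, "turn": 0}
    - {"tx": 0, "ty": 0, "tz": -0.117, "turn": 0}
    - {"tx": 0, "ty": 0, "tz": -0.132, "turn": 0}
    - {"tx": 0, "ty": 0, "tz": -0.143, "turn": 0}
    - {"tx": 0, "ty": 0, "tz": -0.149, "turn": 0}
    - {"tx": 0, "ty": 0, "tz": -0.15, "turn": 0}
    - {"tx": 0, "ty": 0, "tz": -0.15, "turn": 0}

```text
time_s: 28.2
eef_pos: [0.4671, -0.3504, 0.1862]
eef_rot: [-0.0, 0.992, -0.127, -0.0]
wrist_force: [-0.5, 1.2, -1.3]
opening: 0.441
```

>>> move_arm:
  increments:
    - {"tx": 0.0005, "ty": -0.006, "tz": 0, "turn": 0}
    - {"tx": 0.001, "ty": -0.02, "tz": 0, "turn": 0}
    - {"tx": 0.002, "ty": -0.042, "tz": 0, "turn": 0}
    - {"tx": 0.004, "ty": -0.072, "tz": 0, "turn": 0}
    - {"tx": 0.006, "ty": -0.106, "tz": 0, "turn": 0}
    - {"tx": 0.008, "ty": -0.142, "tz": 0, "turn": 0}
    - {"tx": 0.01, "ty": -0.18, "tz": 0, "turn": 0}
    - {"tx": 0.012, "ty": -0.218, "tz": 0, "turn": 0}
    - {"tx": 0.014, "ty": -0.256, "tz": 0, "turn": 0}
    - {"tx": 0.017, "ty": -0.294, "tz": 0, "turn": 0}
    - {"tx": 0.019, "ty": -0.332, "tz": 0, "turn": 0}
    - {"tx": 0.021, "ty": -0.37, "tz": 0, "turn": 0}
    - {"tx": 0.023, "ty": -0.408, "tz": 0, "turn": 0}
    - {"tx": 0.025, "ty": -0.444, "tz": 0, "turn": 0}
    - {"tx": 0.027, "ty": -0.478, "tz": 0, "turn": 0}
    - {"tx": 0.029, "ty": -0.508, "tz": 0, "turn": 0}
    - {"tx": 0.03, "ty": -0.532, "tz": 0, "turn": 0}
    - {"tx": 0.031, "ty": -0.547, "tz": 0, "turn": 0}
    - {"tx": 0.031, "ty": -0.5535, "tz": 0, "turn": 0}
    - {"tx": 0.031, "ty": -0.5535, "tz": 0, "turn": 0}

```text
time_s: 29.87
eef_pos: [0.6364, 0.1787, 0.1855]
eef_rot: [0.0, 0.992, -0.126, -0.001]
wrist_force: [-0.0, -0.9, -1.3]
opening: 0.438
```

>>> move_arm:
  increments:
    - {"tx": 0, "ty": 0, "tz": 0.004, "turn": 0}
    - {"tx": 0, "ty": 0, "tz": 0.013, "turn": 0}
    - {"tx": 0, "ty": 0, "tz": 0.022, "turn": 0}
    - {"tx": 0, "ty": 0, "tz": 0.028, "turn": 0}
    - {"tx": 0, "ty": 0, "tz": 0.03, "turn": 0}
    - {"tx": 0, "ty": 0, "tz": 0.03, "turn": 0}

```text
time_s: 30.37
eef_pos: [0.6363, 0.1765, 0.1549]
eef_rot: [0.0, 0.992, -0.128, -0.001]
wrist_force: [-0.3, -0.3, -1.5]
opening: 0.435
```

```bash
python3 snap.py wrist w11
```

```text
30.4167 [0.6368 0.1767 0.1557] [ 0.     0.992 -0.128 -0.001] 0.43753427016156377
```

View pics/w11.png

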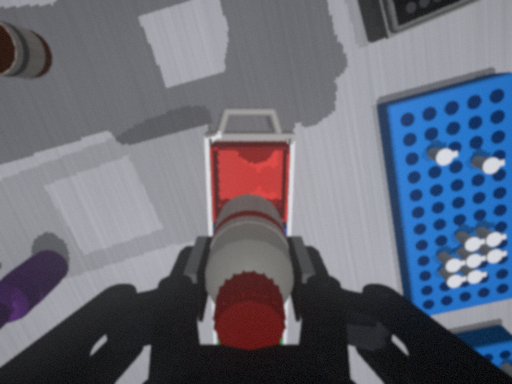

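The red bottle is upright over the red cup, with its rim centred at (250,180). Lowering.

>>> move_arm:
  increments:
    - {"tx": 0.001, "ty": 0, "tz": 0.006, "turn": 0}
    - {"tx": 0.001, "ty": 0, "tz": 0.016, "turn": 0}
    - {"tx": 0.001, "ty": 0, "tz": 0.03, "turn": 0}
    - {"tx": 0.001, "ty": 0, "tz": 0.045, "turn": 0}
    - {"tx": 0.001, "ty": 0, "tz": 0.06, "turn": 0}
    - {"tx": 0.001, "ty": 0, "tz": 0.074, "turn": 0}
    - {"tx": 0.001, "ty": 0, "tz": 0.086, "turn": 0}
    - {"tx": 0.001, "ty": 0, "tz": 0.096, "turn": 0}
    - {"tx": 0.001, "ty": 0, "tz": 0.102, "turn": 0}
    - {"tx": 0.001, "ty": 0, "tz": 0.106, "turn": 0}
    - {"tx": 0.001, "ty": 0, "tz": 0.109, "turn": 0}
    - {"tx": 0.001, "ty": 0, "tz": 0.111, "turn": 0}
    - {"tx": 0.001, "ty": 0, "tz": 0.112, "turn": 0}
    - {"tx": 0.001, "ty": 0, "tz": 0.113, "turn": 0}
    - {"tx": 0.001, "ty": 0, "tz": 0.113, "turn": 0}
    - {"tx": 0.001, "ty": 0, "tz": 0.113, "turn": 0}

```text
time_s: 31.75
eef_pos: [0.6385, 0.1771, 0.0442]
eef_rot: [-0.0, 0.992, -0.127, 0.001]
wrist_force: [-1.4, -0.4, 3.0]
opening: 0.435
```

Contact (+3.0 N). Release and rise.

>>> move_arm:
  increments:
    - {"tx": 0, "ty": 0, "tz": 0, "turn": 0}
    - {"tx": 0, "ty": 0, "tz": 0, "turn": 0}
    - {"tx": 0, "ty": 0, "tz": 0, "turn": 0}
    - {"tx": 0, "ty": 0, "tz": 0, "turn": 0}
    - {"tx": 0, "ty": 0, "tz": 0, "turn": 0}
    - {"tx": 0, "ty": 0, "tz": 0, "turn": 0}
    - {"tx": 0, "ty": 0, "tz": 0, "turn": 0}
    - {"tx": 0, "ty": 0, "tz": 0, "turn": 0}
    - {"tx": 0, "ty": 0, "tz": -0.005, "turn": 0}
    - {"tx": 0, "ty": 0, "tz": -0.015, "turn": 0}
    - {"tx": 0, "ty": 0, "tz": -0.03, "turn": 0}
    - {"tx": 0, "ty": 0, "tz": -0.05, "turn": 0}
    - {"tx": 0, "ty": 0, "tz": -0.075, "turn": 0}
    - {"tx": 0, "ty": 0, "tz": -0.1, "turn": 0}
    - {"tx": 0, "ty": 0, "tz": -0.125, "turn": 0}
    - {"tx": 0, "ty": 0, "tz": -0.14, "turn": 0}
    - {"tx": 0, "ty": 0, "tz": -0.15, "turn": 0}
    - {"tx": 0, "ty": 0, "tz": -0.15, "turn": 0}
    - {"tx": 0, "ty": 0, "tz": -0.15, "turn": 0}
  gripper: 1

```text
time_s: 33.33
eef_pos: [0.6382, 0.177, 0.1942]
eef_rot: [-0.0, 0.992, -0.127, 0.001]
wrist_force: [0.3, -0.5, 0.1]
opening: 1.0
```

```bash
python3 snap.py wrist w12; python3 find.py w12; python3 snap.py side s12; python3 find.py s12;python3 - <<'E'
import cv2
b=cv2.imread("pics/s12.png");cv2.imwrite("pics/s12c.png",cv2.resize(b[70:330,110:400],None,fx=2.3,fy=2.3,interpolation=cv2.INTER_CUBIC))
E
```

```text
33.3833 [0.6375 0.1769 0.1927] [ 0.     0.992 -0.127 -0.   ] 0.999027538253756 
green 244 249.0 342.0 z 0.1005 [0.6016 0.036  0.0992] [0.021 0.016 0.004]
blue 545 248.0 274.0 z 0.1004 [0.6192 0.1062 0.0979] [0.024 0.023 0.007]
red 299 5.0 52.0 z 0.0853 [0.4857 0.3283 0.0837] [0.011 0.019 0.009]
red 691 249.0 192.0 z 0.1006 [0.6383 0.1773 0.0982] [0.024 0.025 0.007]
33.4333 [0.6371 0.1769 0.1919] [ 0.     0.992 -0.127 -0.001] 1.0025593834955402 
yellow 97 292.0 168.0 z 0.1025 [ 0.5819 -0.0373  0.1002] [0.024 0.023 0.007]
green 75 277.0 148.0 z 0.1025 [0.5984 0.0345 0.1006] [0.022 0.024 0.007]
blue 1225 173.0 15.0 z 0.078 [0.7869 0.7751 0.0769] [0.139 0.239 0.01 ]
blue 90 139.0 70.0 z 0.0769 [0.5295 0.5721 0.0751] [0.027 0.086 0.008]
blue 74 263.0 130.0 z 0.1033 [0.6166 0.1057 0.1006] [0.019 0.026 0.006]
blue 127 302.0 266.0 z 0.0954 [ 0.4121 -0.2425  0.0933] [0.024 0.023 0.008]
red 73 251.0 113.0 z 0.1028 [0.6379 0.1757 0.1005] [0.024 0.025 0.007]
red 73 168.0 114.0 z 0.0961 [0.4744 0.3323 0.0949] [0.02  0.024 0.009]
```

View pics/w12.png

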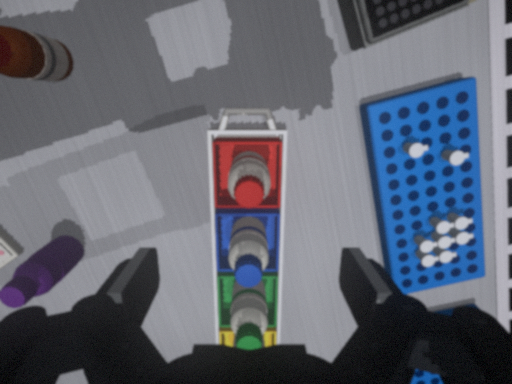

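View pics/s12c.png

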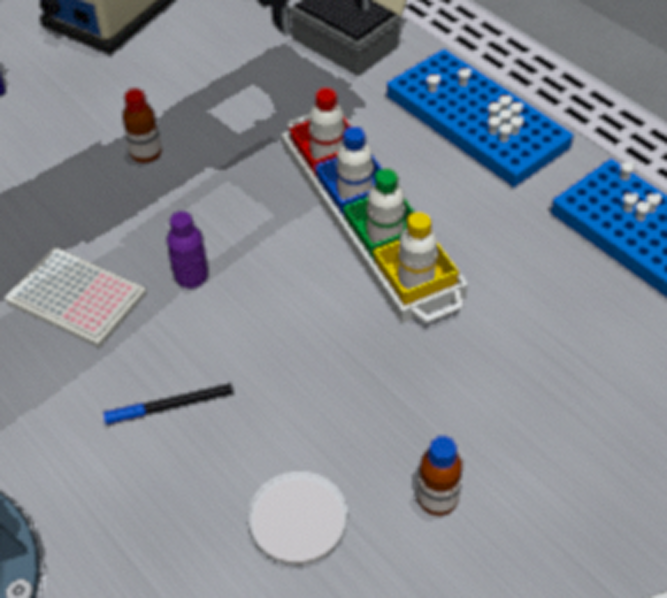

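All four white bottles stand upright in cups of matching colour: caps in the side crop at (326,98), (355,140), (386,180) and (419,223). The ambers at (142,125) and (440,475) and the purple bottle are where they were. The hand is clear, so I'm handing in.

```bash
python3 -c "
from bench import workorder; print(workorder.hand_in())"
```

```text
the job is handed in; nothing more can be done
None
```

All four white bottles are standing upright in the cups matching their caps, and the job was handed in at about 33.4 s of the 109 s allowed. I gripped each one round the upper body, lowered it until the wrist felt the cup floor (about 3 N), and only then released it.

**Kit bottles:** the final wrist and side pictures put each cap within about 2 mm of its estimated cup centre. The cap tops read about 0.1005 m from the wrist camera, which matches a bottle on the cup floor (0.101 m expected). The side camera read them about 2 mm higher, within its calibration.

**Bottles left alone:** both amber bottles are upright and within about 2 mm of their first measured positions. The purple bottle was not touched.

**Hand:** it was open, well above the bottles and reading about 0 N at the end.

**Failed check:** my first descent and grip calls to the arm were refused because some row keys were missing. Nothing moved, and I sent them again in full.

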